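Clear the room tags from the library's hook board

ROBOT

A 6-joint arm with a two-finger parallel gripper is mounted at the origin on the work surface. World frame = base frame: x ahead of the robot, y to its left, z up, the work surface at z = 0. Lengths are in m, angles in rad, forces in N, time in s.
With the tool pointing down it reaches from about 0.35 to 0.95 m from the base axis. Payload 17.4 kg.
Tool frame: the origin (TCP) lies midway between the tips of the shut fingers; the grasp point (between the pads) lies 19 mm behind it; z points along the fingers, y is the line along which they close (so a half turn about z gives the same grasp; the last joint's range is limited). The gripper opens to 93 mm and grips with 3 to 60 N. Pads are 15 mm wide; open, the fingers measure 128 mm over their backs; the gripper's body (75 mm by 188 mm) begins 65 mm behind the grasp point.
Start: joints at [1.226, 0.116, 1.442, -0, 1.584, -0.038], TCP at [0.204, 0.643, 0.198] pointing down, gripper open.
Joint ranges: [-2.83, 2.83], [-0.83, 2.19], [0.07, 2.5], [-1.14, 4.28], [0.01, 3], [-2.97, 2.97]. Speed limits (rad/s): [1.89, 1.89, 2.22, 3.14, 3.14, 3.14].

INTERFACE

Orientations are given as a rotation vector (axis times angle).
In Python, from rig import arm gives the robot as it stands.
- The arm moves only by the tool step_arm, never from a script. Its argument "motion" is a list of rows, each a list of 4 numbers: the shift along the tool's x, y, z in m, then the turn about the tool's z in rad. A call has exactly 8 rows; each row shifts and turns the commanded pose from where the row before left it, along the tool's axes as they then stand; what a row does not reach is not made up. A row lasts 1/8 s, in which the tool goes at most 62.5 mm and 10.7 degrees, less where a joint would pass 70% of its speed; a pose out of reach is approached as far as the arm can. A call with a gripper value outside its range is refused whole. "claw" is the opening, from -1 (shut) to 1 (fully open), set as the call begins (left out, the last holds). The fingers move at their own pace and stop on an object; "grip_force" is the grip in N (left out, the last holds). Time passes only in rows, so rows that do not move let the fingers close, or fill a call up. It gives the time, the measured TCP pose, the force, the opening and the grip force at its end, in the units of the state.
- arm.get_obs(): the state, without advancing time (a new reading comes with each control period).
- arm.capture(name): name is "side" or "top"; returns the picture (400x640x3 uint8, red, green, blue); there is no depth.
- arm.calibration(name): a dict with "fovy" (degrees; the focal length in pixels is half the picture's height over the tangent of half this angle, whatever the lens; pixels are square), "cx", "cy" (the principal point, pixels), "T" (4x4, takes a point from camera to world coordinates). Camera axes: x right, y up, looking along -z (the intrinsics and any distortion apply to the point x, -y, -z); pixel columns grow to the right and rows downward; lengths in m; the calibration is good to about 2 mm. A picture is of the moment at which its call begins. calibration takes no time and is no camera call.
- arm.sign_off(): hands the job in; it is judged then, once.
The state is a dict: "time_s": time; "q": joint angles; "joint_vel": joint speeds; "tau": joint torques, N m; "position": TCP position; "tool_rot": TCP orientation; "wrist_force": force on the tool from outside, world axes, zero at the start; "wrist_torque": the same for the moment, N m; "width": finger opening in m; "gripper_force": force on a finger pad.
Only numpy, scipy, OpenCV 4.12 (cv2) and the standard library are available. Lean on these libraries where they do the work, as an engineer would, in place of code of your own. Each camera call takes 0.05 s, during which the arm holds its last target. There are 200 camera calls.

TASK

Closing time at the library desk: lift the two long room tags off the pegs of the sloping hook board without wrenching them, and stack both squarely on the pile in the pin tray, flat between the pins with their holes over the pile's holes and the same face up as they hang. Lower each one gently until you feel the pile (its height is not known) and do not drop or ram it. Leave the short tag hanging and everything else on the desk where it is.

Things in the scene. Friction and masses are not known exactly. Their poses are not given: they have to be found in the camera images.
- hook_board: fixed stand, 390 mm wide; white panel sloping at 45 degrees, facing the robot. Origin on the table below the middle peg; x points where the slope rises (away from the robot), y along the board, z up. Each tag's back lies on a strip 26 mm wide, 18 mm proud of the panel, so fingers can reach round both long edges. Three equal pegs at y = -120, 0, +120 mm, feet 125 mm high.
- peg_tip (a point): tip of the middle peg. Pegs are steel, 8 mm thick, round-ended, and stand VERTICAL (not square to the slope), tips 169 mm above the table. They lean up the slope, so a tag cannot be pulled square off: ease it 4 mm up the slope, then lift vertically 55 mm or more, keeping its 45 degree tilt (hole play 4 mm each way). Two pegs hold long tags, one the short tag; which is which varies.
- tag_a: one of the two identical long wooden room tags: plate 110 x 56 x 8 mm, about 80 g, with an oblong hole (28 mm along the tag, 16 across) centred 22 mm from one end. Origin: hole centre, on the face against the board. x runs from the middle to the hole end, y across, z out of the face away from the board; it hangs with x up the slope.
- tag_a_mid (a point): middle of that tag: 33 mm from the hole centre towards the far end, half-way through the thickness (4 mm above the face at the origin): grip here across the 56 mm width, with the fingertips no lower than the underside, or they land on the pile beside the tag
- tag_b: one of the two identical long wooden room tags: plate 110 x 56 x 8 mm, about 80 g, with an oblong hole (28 mm along the tag, 16 across) centred 22 mm from one end. Origin: hole centre, on the face against the board. x runs from the middle to the hole end, y across, z out of the face away from the board; it hangs with x up the slope.
- tag_b_mid (a point): middle of that tag: 33 mm from the hole centre towards the far end, half-way through the thickness (4 mm above the face at the origin): grip here across the 56 mm width, with the fingertips no lower than the underside, or they land on the pile beside the tag
- short_tag: a short wooden tag, 60 x 56 x 8 mm, with the same hole, hanging on the remaining peg; stays there. Origin: hole centre, underside; which peg carries which tag varies
- tray: fixed wooden pin tray, base 144 x 90 x 20 mm; origin centre of underside, x along its length to the pile's hole end, z up. Eight upright steel pins, 7 mm thick, round tops 70 mm above the table, at (x, y) = (+-42, +-33) and (+-60.5, +-14) mm; a tag has 1.5 mm play at each side, 2 mm at each end. The long sides are free for fingers from x = -38 to +38 mm.
- tray_mid (a point): middle of the base's upper face (20 mm above the table). Above it sits a fixed pile of the same long tags, holes at tray +x, sunk in the base by an unknown amount: its top is 32 to 46 mm above the table, not reported; feel for it. A tag stopped with its underside above 60 mm stands on the pins.
- tray_hole (a point): same height, 33 mm from tray_mid along tray x: straight below the pile's holes
- mug: white mug, 80 mm wide, 85 mm tall, handle at own +y; bystander, origin centre of underside
- pen_cup: grey pen cup, 72 mm wide, 95 mm tall; bystander, origin centre of underside
- stapler: stapler, 140 x 36 x 43 mm, long along own x; bystander, origin centre of underside
- date_stamp: hand stamp, foot 50 x 34 mm, 89 mm tall; bystander, origin centre of underside
- ink_pad: closed black ink pad tin, 110 (own x) x 70 x 20 mm; bystander, origin centre of underside
There are look-alikes about, which are no part of the job. Leave any blue or turquoise look-alike of the tag_a alone. What is shaped like the tag_b but pink is not meant.

How it is judged:
At the end, for the whole second after the job is handed in: Both long tags lie still, one on the other, on the pile between the pins: face up, level within 0.06 rad, holes within 5 mm and middles within 4 mm of the pile's from above, 34 to 62 mm over the tray's underside, 6.5 to 9.5 mm apart in height; short tag within 20 mm of its start (horizontal distance between each of tag_a, tag_b and tray_hole below 0.005 m and horizontal distance between each of tag_a_mid, tag_b_mid and tray_mid below 0.004 m and angle between each of tag_a, tag_b's own z axis and vertical below 0.06 rad and z of tag_a_mid in the frame of tray between 0.034 and 0.062 m and linear speed of each of tag_a, tag_b below 0.01 m/s and z of tag_b_mid in the frame of tray between 0.034 and 0.062 m and (z of tag_a_mid in the frame of tag_b_mid between 0.0065 and 0.0095 m or z of tag_b_mid in the frame of tag_a_mid between 0.0065 and 0.0095 m) and distance of short_tag from where it was at the start of the episode below 0.02 m); the robot touches nothing.
It fails at once if the short tag is moved by more than 20 mm (distance of short_tag from where it was at the start of the episode above 0.02 m).
It fails at once if another thing on the desk (mug, pen cup, stapler, date stamp, ink pad) is moved by more than 30 mm (distance of any of mug, pen_cup, stapler, date_stamp, ink_pad from where it was at the start of the episode above 0.03 m).
It fails at once if a long tag is wrenched against the hook board with more than 40 N (contact force between any of tag_a, tag_b and hook_board above 40 N).
It fails at once if a long tag is rammed or pressed against the tray or its pins with more than 40 N (contact force between any of tag_a, tag_b and tray above 40 N).
It fails at once if a long tag is dropped or slammed: moves faster than 0.55 m/s between the pins (tag middle within 30 mm of the tray's middle seen from above and under 72 mm above the tray's underside) ((horizontal distance between tag_a_mid and tray_mid below 0.03 m and z of tag_a_mid in the frame of tray below 0.072 m and linear speed of tag_a above 0.55 m/s) or (horizontal distance between tag_b_mid and tray_mid below 0.03 m and z of tag_b_mid in the frame of tray below 0.072 m and linear speed of tag_b above 0.55 m/s)).
It also fails if it takes over 72 s, if anything falls off the work surface, if the arm or the gripper's body presses on something with over 40 N, if the wrist force passes 120 N, or if a joint passes its speed limit or range.

## Working session

There is one attempt and no reset: what is moved stays moved. The work goes in short steps, Python scripts to look and compute and a tool call to move; the robot and the scene stay as the last step left them, time stands still between calls to the robot, and variables do not carry over. Pictures are saved under pics/ and viewed, at most 10 in all, crops included, and the job is handed in when it is done.

Besides the shell and the picture viewer there is one more tool, called after "Call:" as name(argument=value, ...) on one line, values as JSON. step_arm: Moves the arm, as the interface text tells. Its arguments: {"type":"object","properties":{"motion":{"type":"array","items":{"type":"array","items":{"type":"number"}}},"claw":{"type":"number"},"grip_force":{"type":"number"}},"required":["motion"]}

```bash
ls; mkdir -p pics; python3 - <<'E'
from rig import arm
import cv2,numpy as np
for n in("side","top"):
    im=arm.capture(n); cv2.imwrite(f"pics/{n}0.png",im[:,:,::-1]); c=arm.calibration(n); print(n,{k:(np.round(v,4).tolist()) if not isinstance(v,str) else v for k,v in c.items()})
o=arm.get_obs(); print({k:np.round(v,3).tolist() for k,v in o.items()})
E
```

```text
pics
side {'fovy': 52.2131, 'cx': 313.5428, 'cy': 196.3562, 'T': [[-0.9996, 0.0164, -0.0218, 0.4829], [-0.0268, -0.7335, 0.6792, 0.6894], [-0.0048, 0.6795, 0.7336, 0.8984], [0.0, 0.0, 0.0, 1.0]]}
top {'fovy': 51.8484, 'cx': 315.4512, 'cy': 207.4832, 'T': [[-0.0121, 0.9843, -0.1761, 0.2992], [-0.9999, -0.0113, 0.0053, -0.0237], [0.0032, 0.1762, 0.9844, 1.2353], [0.0, 0.0, 0.0, 1.0]]}
{'time_s': 0.1, 'q': [1.226, 0.116, 1.442, -0.0, 1.584, -0.038], 'joint_vel': [0.0, -0.001, -0.002, 0.001, 0.002, -0.0], 'tau': [0.001, -72.29, -62.387, 0.078, 0.023, -0.0], 'position': [0.204, 0.643, 0.198], 'tool_rot': [-0.48, -3.105, 0.002], 'wrist_force': [0.178, -0.264, -0.397], 'wrist_torque': [-0.013, 0.011, 0.018], 'gripper_force': 0.0, 'width': 0.093}
```

View pics/side0.png

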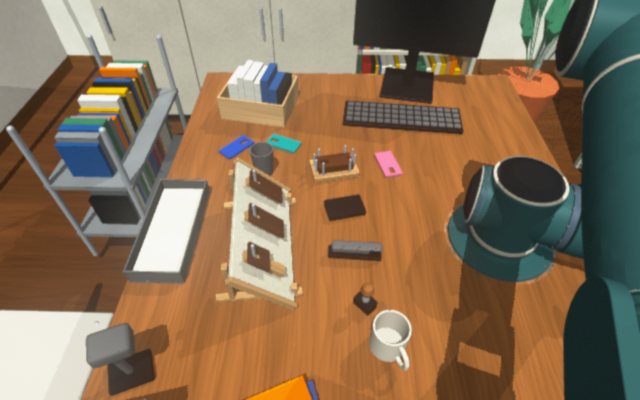

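View pics/top0.png

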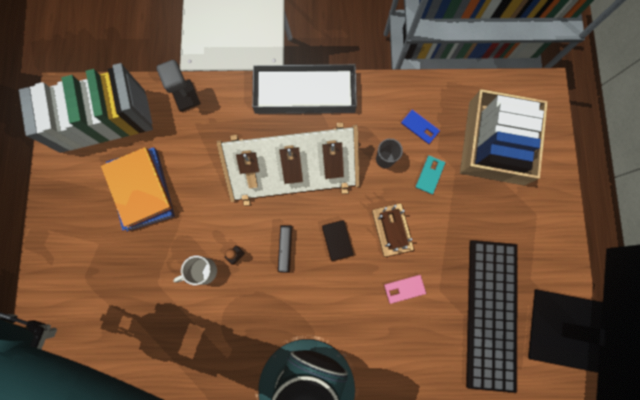

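```bash
python3 - <<'E'
import cv2,numpy as np
s=cv2.imread("pics/side0.png");t=cv2.imread("pics/top0.png")
a=cv2.resize(t[120:210,212:372],None,fx=5,fy=5,interpolation=cv2.INTER_CUBIC) #800x450
b=np.zeros((600,800,3),np.uint8)
b[:450]=a
cv2.imwrite("pics/c1.png",b[:450])
b=np.zeros((560,800,3),np.uint8)
x=cv2.resize(s[155:305,222:302],None,fx=3.7,fy=3.7,interpolation=cv2.INTER_CUBIC);b[:x.shape[0],:x.shape[1]]=x
y=cv2.resize(t[198:263,368:420],None,fx=4.2,fy=4.2,interpolation=cv2.INTER_CUBIC);b[:y.shape[0],310:310+y.shape[1]]=y
z=cv2.resize(s[142:188,302:366],None,fx=6,fy=6,interpolation=cv2.INTER_CUBIC);b[280:280+z.shape[0],310:310+z.shape[1]]=z
cv2.imwrite("pics/c2.png",b)
E
```

```text
(no output)
```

View pics/c1.png

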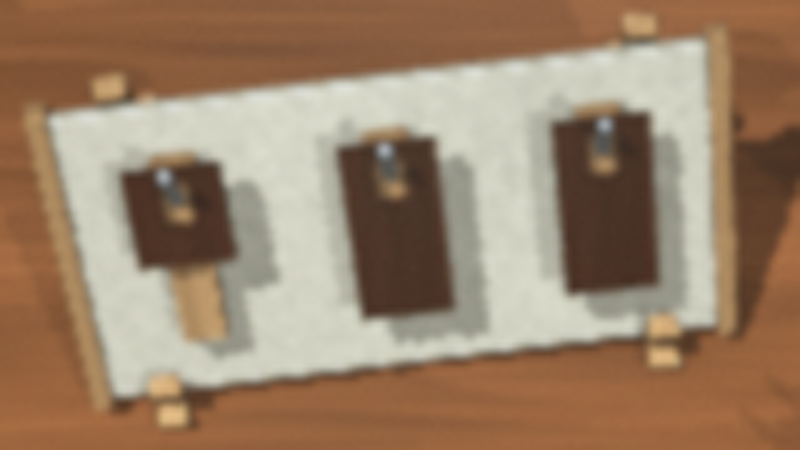

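View pics/c2.png

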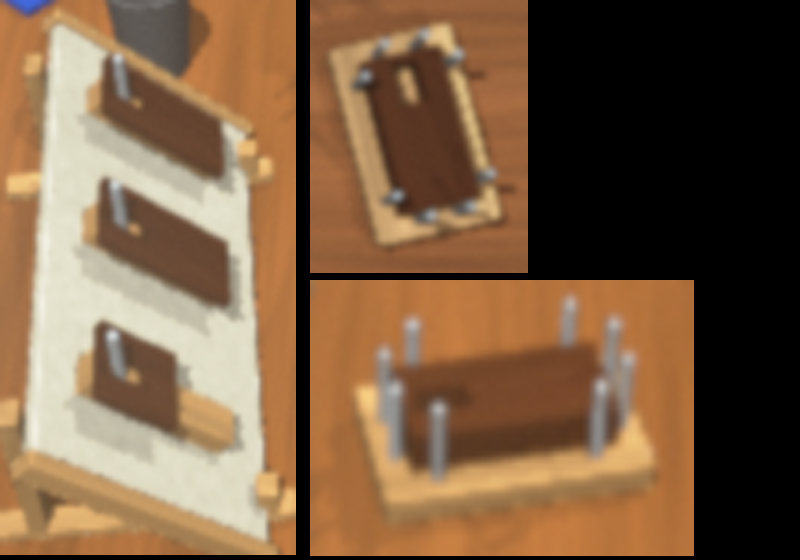

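Top view candidates:
- Long brown tags at about (291,165) and (333,160). These are the two I want.
- Short brown tag at (248,162), which stays.
- Blue tag (421,127), turquoise tag (430,174) and pink tag (405,289), all left alone.
- Pile tags in the tray at (394,230).

The crops show the long tags on the middle and right pegs. The pile's hole points up in the picture (world +x).

```bash
cat > h.py <<'E'
import cv2,numpy as np
from rig import arm
from scipy.optimize import least_squares
C={n:arm.calibration(n) for n in("side","top")}
def proj(n,P):
    c=C[n];T=np.array(c["T"]);f=200/np.tan(np.radians(c["fovy"])/2)
    p=(np.atleast_2d(P)-T[:3,3])@T[:3,:3]
    return np.c_[c["cx"]+f*p[:,0]/-p[:,2],c["cy"]+f*-p[:,1]/-p[:,2]]
def ray(n,uv,z):
    c=C[n];T=np.array(c["T"]);f=200/np.tan(np.radians(c["fovy"])/2);uv=np.atleast_2d(uv)
    d=np.c_[(uv[:,0]-c["cx"])/f,-(uv[:,1]-c["cy"])/f,-np.ones(len(uv))]@T[:3,:3].T
    o=T[:3,3];return o+d*((z-o[2])/d[:,2])[:,None]
def quad(mask):
    """sub-pixel corners of the biggest dark blob: contour -> 4 sides -> line fits -> intersections"""
    cs,_=cv2.findContours(mask,cv2.RETR_EXTERNAL,cv2.CHAIN_APPROX_NONE)
    k=max(cs,key=cv2.contourArea);h=cv2.convexHull(k)
    e=2.
    while True:
        q=cv2.approxPolyDP(h,e,True)[:,0].astype(float)
        if len(q)<=4:break
        e*=1.1
    P=k[:,0].astype(float);L=[]
    for a,b in zip(q,np.roll(q,-1,0)):
        d=(b-a);l=np.linalg.norm(d);d/=l;s=(P-a)@d;t=np.abs((P-a)@[-d[1],d[0]])
        vx,vy,x,y=cv2.fitLine(P[(s>.15*l)&(s<.85*l)&(t<.06*l+4)].astype(np.float32),cv2.DIST_HUBER,0,.01,.01).ravel()
        L.append(np.cross([x,y,1],[x+vx,y+vy,1]))
    X=[np.cross(L[i-1],L[i]) for i in range(len(L))]
    return np.array([x[:2]/x[2] for x in X])
def crop(im,x0,y0,x1,y1,s=6):return cv2.resize(im[y0:y1,x0:x1],None,fx=s,fy=s,interpolation=cv2.INTER_CUBIC)
def unc(q,x0,y0,s=6):return (q+.5)/s-.5+[x0,y0]
E
python3 - <<'E'
from h import *
t=cv2.imread("pics/top0.png");s=cv2.imread("pics/side0.png")
def tips(im,n,boxes):
    r=[]
    for x0,y0,x1,y1 in boxes:
        g=crop(im,x0,y0,x1,y1).min(2).astype(float);m=np.clip(g-0.75*g.max()-.25*np.median(g),0,None)
        yy,xx=np.mgrid[:g.shape[0],:g.shape[1]];r.append(unc(np.array([(m*xx).sum()/m.sum(),(m*yy).sum()/m.sum()]),x0,y0))
    return np.array(r)
pt=tips(t,"top",[(241,152,249,160),(285,146,293,154),(329,141,337,149)])
W=ray("top",pt,.167);print("tips top",pt.round(1).tolist(),W.round(4).tolist())
ps=tips(s,"side",[(249,243,257,250),(249,202,257,209),(250,169,258,176)])
W2=ray("side",ps,.167);print("tips side",ps.round(1).tolist(),W2.round(4).tolist())
for nm,b in(("mid",(274,140,310,190)),("right",(316,136,352,186)),("short",(230,145,266,180)),("pile",(374,200,416,256))):
    c=crop(t,*b).astype(int);m=((c[:,:,2]<115)&(c[:,:,2]-c[:,:,0]>12)&(c[:,:,2]-c[:,:,0]<70)).astype(np.uint8)*255
    m=cv2.morphologyEx(m,cv2.MORPH_OPEN,np.ones((7,7)));q=unc(quad(m),*b[:2]);print(nm,q.round(1).tolist())
# tray base outline
b=(364,192,424,264);c=crop(t,*b).astype(int);cv2.imwrite("pics/traycrop.png",c)
E
```

```text
tips top [[244.2, 154.8], [288.4, 149.5], [332.5, 144.4]] [[0.637, 0.161, 0.167], [0.6506, 0.0419, 0.167], [0.6636, -0.0776, 0.167]]
tips side [[252.4, 245.0], [253.8, 203.3], [253.5, 170.3]] [[0.6354, 0.1612, 0.167], [0.6479, 0.0383, 0.167], [0.6633, -0.0765, 0.167]]
mid [[298.3, 146.8], [302.6, 181.6], [284.3, 183.5], [279.1, 149.2]]
right [[341.6, 141.6], [343.4, 176.6], [325.0, 178.7], [322.0, 143.9]]
short [[255.4, 151.4], [259.2, 171.8], [239.9, 173.9], [235.6, 154.5]]
pile [[397.3, 205.9], [408.6, 245.6], [388.6, 248.3], [379.9, 216.3]][ WARN:0@1.227] global loadsave.cpp:1063 imwrite_ Unsupported depth image for selected encoder is fallbacked to CV_8U.
```

```bash
cat >> h.py <<'E'
def bright(im,g,r=2,chan=None):
    """bright grey blob centre near each guess"""
    out=[]
    for x,y in g:
        x0,y0=int(round(x))-r,int(round(y))-r
        c=crop(im,x0,y0,x0+2*r+1,y0+2*r+1).astype(float);v=c[:,:,0]
        m=np.clip(v-.6*v.max()-.4*v.min(),0,None);yy,xx=np.mgrid[:v.shape[0],:v.shape[1]]
        out.append(unc(np.array([(m*xx).sum()/m.sum(),(m*yy).sum()/m.sum()]),x0,y0))
    return np.array(out)
PIN=np.array([(a*42,b*33) for a in(1,-1) for b in(1,-1)]+[(a*60.5,b*14) for a in(1,-1) for b in(1,-1)])/1000
def rig2(m,w):
    f=lambda p:(np.c_[m[:,0]*np.cos(p[2])-m[:,1]*np.sin(p[2])+p[0],m[:,0]*np.sin(p[2])+m[:,1]*np.cos(p[2])+p[1]]-w).ravel()
    r=least_squares(f,[*w.mean(0),.2],loss="soft_l1",f_scale=.002);return r.x,r.fun.reshape(-1,2)
def tagpts(x,y,z,yaw,tilt,pts):
    """tag frame (hole, underside) -> world; tilt about y: x axis rises by tilt"""
    c,s=np.cos(yaw),np.sin(yaw);X=np.array([c*np.cos(tilt),s*np.cos(tilt),np.sin(tilt)]);Y=np.array([-s,c,0]);Z=np.cross(X,Y)
    return np.array([x,y,z])+np.asarray(pts)@np.array([X,Y,Z])
E
python3 - <<'E'
from h import *
t=cv2.imread("pics/top0.png");s=cv2.imread("pics/side0.png")
gt=[(368+(a-310)/4.2,198+b/4.2) for a,b in[(363,78),(456,55),(395,195),(488,173),(380,45),(419,38),(427,215),(465,207)]]
gs=[(302+(a-310)/6,142+(b-280)/6) for a,b in[(395,388),(412,322),(600,384),(613,322),(384,352),(384,352),(627,357),(569,301)]]
# model order: (42,33),(42,-33),(-42,33),(-42,-33),(60.5,14),(60.5,-14),(-60.5,14),(-60.5,-14)
b=bright(t,gt);w=ray("top",b,.067)[:,:2];p,r=rig2(PIN,w);print(p.round(4),(r*1000).round(1).tolist())
# predicted side pixels
c,sn=np.cos(p[2]),np.sin(p[2])
P=np.c_[p[0]+PIN[:,0]*c-PIN[:,1]*sn,p[1]+PIN[:,0]*sn+PIN[:,1]*c,np.full(8,.067)]
pp=proj("side",P);print("pred side",pp.round(1).tolist());
cand=np.array([(302+(a-310)/6,142+(b-280)/6) for a,b in[(412,322),(384,352),(395,388),(438,406),(569,301),(613,322),(627,357),(600,384)]])
gs=np.array([cand[np.argmin(np.linalg.norm(cand-q,axis=1))] for q in pp]);print("match",gs.round(1).tolist())
b=bright(s,gs);w=ray("side",b,.067)[:,:2];p2,r=rig2(PIN,w);print(p2.round(4),(r*1000).round(1).tolist())
# tags: corner order in top: upper right(-y), lower right, lower left, upper left
Q={"mid":[[298.3,146.8],[302.6,181.6],[284.3,183.5],[279.1,149.2]],"right":[[341.6,141.6],[343.4,176.6],[325.0,178.7],[322.0,143.9]]}
M=np.array([(22,-28,0),(-88,-28,8),(-88,28,8),(22,28,0)])/1000
for k,q in Q.items():
    f=lambda v:(proj("top",tagpts(*v,np.pi/4,M))-q).ravel()
    v=least_squares(f,[.65,0,.13,.11]).x;print(k,v.round(4),f(v).round(1))
    f2=lambda v:(proj("top",tagpts(v[0],v[1],.137,v[2],np.pi/4,M))-q).ravel()
    v=least_squares(f2,[.65,0,.11]).x;print(k,v.round(4),f2(v).round(1))
E
```

```text
[ 0.4486 -0.2586  0.2185] [[0.0, -0.5], [-1.2, -1.7], [0.3, -0.5], [-0.0, -0.7], [0.0, 0.8], [0.1, 1.4], [0.2, 0.3], [0.5, 0.9]]
pred side [[323.1, 163.0], [318.8, 148.9], [350.3, 159.4], [345.0, 145.5], [315.9, 159.7], [314.1, 153.7], [354.6, 154.5], [352.3, 148.6]]
match [[323.3, 163.0], [319.0, 149.0], [350.3, 159.3], [345.2, 145.5], [316.2, 160.0], [314.3, 154.0], [354.8, 154.8], [352.5, 149.0]]
[ 0.4493 -0.256   0.2138] [[0.4, 0.8], [0.2, 0.5], [0.6, 2.0], [-0.2, -1.3], [-1.6, -0.9], [0.2, -0.3], [-0.1, -0.8], [0.2, 0.2]]
mid [0.6568 0.0424 0.0979 0.1133] [ 0.2  0.1  0.1 -0.3 -0.2  0.1 -0.1  0.1]
mid [0.6455 0.0403 0.1128] [ 0.5 -0.5  0.5  0.3 -0.5  0.7 -0.6 -0.5]
right [ 0.6681 -0.0796  0.107   0.1044] [ 0.   0.1  0.2 -0.1 -0.2 -0.  -0.  -0. ]
right [ 0.659  -0.0781  0.1055] [ 0.2 -0.4  0.5  0.4 -0.3  0.5 -0.4 -0.4]
```

Call:
step_arm(motion=[[0,0,-0.01,-0.14],[0,0,-0.01,-0.14],[0,0,-0.01,-0.138],[-0.027,-0.05,0,0],[-0.027,-0.05,0,0],[-0.027,-0.05,0,0],[-0.027,-0.05,0,0],[-0.027,-0.05,0,0]], claw=1)

```text
time_s: 1.1
position: [0.3664, 0.4083, 0.2281]
tool_rot: [0.175, -3.137, 0.0]
wrist_force: [1.0, 0.5, 0.3]
width: 0.0933
gripper_force: 0.0
```

Call:
step_arm(motion=[[-0.027,-0.05,0,0],[-0.027,-0.05,0,0],[-0.027,-0.05,0,0],[-0.027,-0.05,0,0],[-0.027,-0.05,0,0],[-0.027,-0.05,0,0],[-0.027,-0.05,0,0],[-0.027,-0.048,0,0]])

```text
time_s: 2.1
position: [0.6253, 0.0366, 0.2281]
tool_rot: [0.174, -3.136, -0.0]
wrist_force: [0.3, 0.9, 0.8]
width: 0.0927
gripper_force: 0.0
```

```bash
cat > go.py <<'E'
import sys,numpy as np
from rig import arm
from scipy.spatial.transform import Rotation as R
def go(x,y,z,yaw):
    o=arm.get_obs();M=R.from_rotvec(o["tool_rot"]).as_matrix();p=np.array(o["position"])
    th=np.arctan2(M[1,1],M[0,1])-np.pi/2          # yaw of -tool x
    d=M.T@(np.array([x,y,z])-p)
    c,s=np.cos(yaw),np.sin(yaw);A=np.array([[-c,-s,0],[-s,c,0],[0,0,-1]])
    print("t",round(o["time_s"],2),"pos",p.round(4),"yaw",th.round(4),"tilt",np.round(np.arccos(-M[2,2]),4),"F",np.round(o["wrist_force"],1),"w",round(o["width"],4))
    print("turn",round(-(yaw-th),4),"shift now-axes",d.round(4),"shift after turn",(A@(np.array([x,y,z])-p)).round(4))
if __name__=="__main__":go(*map(float,sys.argv[1:5]))
E
python3 go.py .6237 .0381 .0985 .1115
```

```text
t 2.1 pos [0.6253 0.0366 0.2281] yaw 0.1109 tilt 0.0003 F [0.3 0.9 0.8] w 0.0927
turn -0.0006 shift now-axes [0.0014 0.0017 0.1296] shift after turn [0.0015 0.0017 0.1296]
```

Call:
step_arm(motion=[[0.0015,0.0017,0.02,0],[0,0,0.02,0],[0,0,0.02,0],[0,0,0.02,0],[0,0,0.02,0],[0,0,0.02,0],[0,0,0.0095,0],[0,0,0,0]])

```text
time_s: 3.1
position: [0.6228, 0.04, 0.0982]
tool_rot: [0.175, -3.136, -0.0]
wrist_force: [-0.4, 0.1, 0.3]
width: 0.093
gripper_force: 0.0
```

Call:
step_arm(motion=[[0,0,0,0],[0,0,0,0],[0,0,0,0],[0,0,0,0],[0,0,0,0],[0,0,0,0],[0,0,0,0],[0,0,0,0]], claw=0.1, grip_force=25)

```text
time_s: 4.1
position: [0.6229, 0.04, 0.0989]
tool_rot: [0.175, -3.137, 0.0]
wrist_force: [-0.5, -1.2, -0.1]
width: 0.0512
gripper_force: 0.3
```

```bash
python3 go.py .6237 .0381 .0985 .1115; python3 - <<'E'
from h import *
a=arm.capture("side")[:,:,::-1];b=arm.capture("top")[:,:,::-1]
cv2.imwrite("pics/g1.png",np.hstack([cv2.resize(a[120:320,200:330],None,fx=3,fy=3),cv2.resize(b[90:210,212:350],None,fx=2.9,fy=5)[:600]]))
E
```

```text
t 4.1 pos [0.6229 0.04   0.0989] yaw 0.1112 tilt 0.0 F [-0.5 -1.2 -0.1] w 0.0512
turn -0.0003 shift now-axes [-0.0006 -0.0019  0.0004] shift after turn [-0.0006 -0.0019  0.0004]
```

View pics/g1.png

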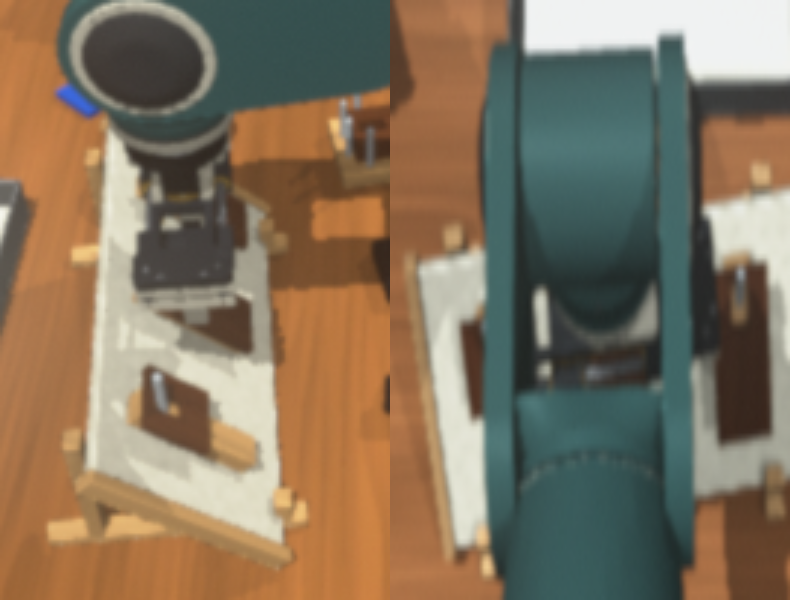

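```bash
python3 - <<'E'
from h import *
s=cv2.imread("pics/side0.png")
V=np.array([(22,-28,0),(22,-28,8),(-88,-28,8),(-88,28,8),(-88,28,0),(22,28,0),(22,28,8)])/1000
for z,x,y in((.125,.6497,.041),(.112,.653,.0415),(.1,.6565,.042)):
    print(z,proj("side",tagpts(x,y,z,.1115,np.pi/4,V)).round(1).tolist(), proj("top",tagpts(x,y,z,.1115,np.pi/4,V)).round(1).tolist())
for b in((240,195,292,245),):
    c=crop(s,*b).astype(int);m=((c[:,:,2]<125)&(c[:,:,2]-c[:,:,0]>12)&(c[:,:,2]-c[:,:,0]<75)).astype(np.uint8)*255
    m=cv2.morphologyEx(m,cv2.MORPH_OPEN,np.ones((7,7)));print(unc(quad(m),*b[:2]).round(1).tolist())
    cs,_=cv2.findContours(m,0,cv2.CHAIN_APPROX_NONE);k=max(cs,key=cv2.contourArea)
    print(unc(cv2.approxPolyDP(cv2.convexHull(k),4,True)[:,0].astype(float),*b[:2]).round(1).tolist())
E
```

```text
0.125 [[248.0, 203.2], [250.0, 201.6], [283.2, 219.4], [283.9, 236.3], [281.8, 237.8], [247.4, 220.5], [249.5, 218.9]] [[298.7, 146.3], [298.9, 147.6], [302.9, 181.5], [283.8, 183.8], [283.8, 182.4], [278.6, 148.6], [278.7, 149.9]]
0.112 [[247.3, 206.8], [249.3, 205.2], [282.2, 222.6], [282.9, 239.6], [280.9, 241.0], [246.7, 224.1], [248.8, 222.5]] [[298.7, 146.6], [298.9, 147.9], [302.9, 181.5], [284.0, 183.7], [283.9, 182.3], [278.9, 149.0], [278.9, 150.3]]
0.1 [[246.5, 210.1], [248.5, 208.4], [281.2, 225.6], [281.8, 242.5], [279.8, 243.9], [245.9, 227.3], [247.9, 225.7]] [[298.7, 146.8], [298.8, 148.1], [302.8, 181.3], [284.1, 183.5], [284.0, 182.1], [279.1, 149.1], [279.1, 150.4]]
[[249.3, 202.9], [282.9, 220.7], [283.5, 239.1], [248.1, 221.5]]
[[249.2, 204.2], [250.6, 203.9], [281.9, 220.2], [283.1, 224.4], [283.2, 236.6], [281.2, 237.2], [276.6, 235.9], [252.2, 223.8], [248.6, 220.8]]
```

The fingers reached 51 mm without gripping the 56 mm tag, so they closed above it. The tips probably sit further back when open than when shut. I'll open, go deeper and close again.

Call:
step_arm(motion=[[0,0,0,0],[0,0,0,0],[0,-0.002,0,0],[0,0,0.004,0],[0,0,0.004,0],[0,0,0,0],[0,0,0,0],[0,0,0,0]], claw=0.6)

```text
time_s: 5.2
position: [0.6232, 0.038, 0.091]
tool_rot: [-0.175, 3.137, -0.0]
wrist_force: [-0.5, 0.5, -0.7]
width: 0.0743
gripper_force: 0.0
```

Call:
step_arm(motion=[[0,0,0,0],[0,0,0,0],[0,0,0,0],[0,0,0,0],[0,0,0,0],[0,0,0,0],[0,0,0,0],[0,0,0,0]], claw=0.1, grip_force=25)

```text
time_s: 6.2
position: [0.6232, 0.038, 0.0909]
tool_rot: [-0.175, 3.137, -0.0]
wrist_force: [-1.2, 0.2, 0.9]
width: 0.0544
gripper_force: 25.0
```

Call:
step_arm(motion=[[0,0,0,0],[0,0,0,0],[0,0,0.003,0],[0,0,0.003,0],[0,0,0.003,0],[0,0,0,0],[0,0,0,0],[0,0,0,0]], claw=0.5)

```text
time_s: 7.2
position: [0.6232, 0.038, 0.082]
tool_rot: [-0.175, 3.137, -0.0]
wrist_force: [0.3, 0.2, -0.4]
width: 0.0699
gripper_force: 0.0
```

Call:
step_arm(motion=[[0,0,0,0],[0,0,0,0],[0,0,0,0],[0,0,0,0],[0,0,0,0],[0,0,0,0],[0,0,0,0],[0,0,0,0]], claw=0.1, grip_force=30)

```text
time_s: 8.2
position: [0.6232, 0.038, 0.0819]
tool_rot: [0.175, -3.137, 0.0]
wrist_force: [-0.5, -0.3, 2.0]
width: 0.0557
gripper_force: 30.0
```

```bash
python3 - <<'E'
from h import *
a=arm.capture("side")[:,:,::-1]
cv2.imwrite("pics/g2.png",cv2.resize(a[160:280,210:330],None,fx=5,fy=5,interpolation=cv2.INTER_CUBIC))
o=arm.get_obs();print({k:np.round(o[k],3).tolist() for k in("width","gripper_force","position","wrist_force","wrist_torque")})
E
```

```text
{'width': 0.056, 'gripper_force': 30.0, 'position': [0.623, 0.038, 0.082], 'wrist_force': [-1.299, -0.034, 1.034], 'wrist_torque': [0.053, 0.065, -0.013]}
```

View pics/g2.png

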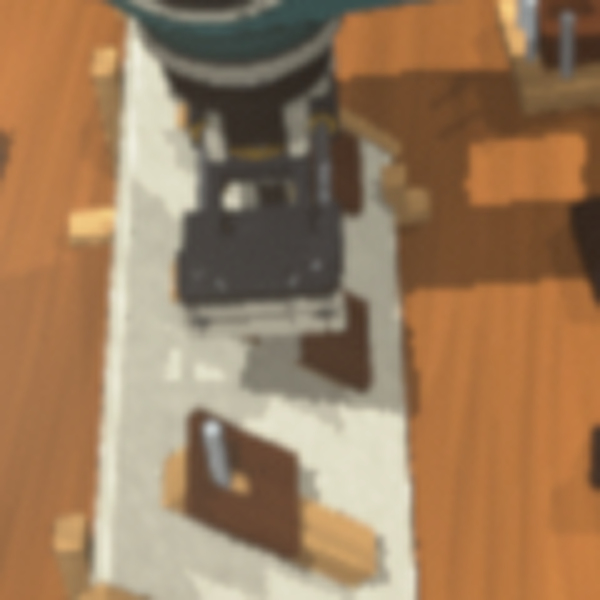

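Call:
step_arm(motion=[[-0.001,0,-0.001,0],[-0.001,0,-0.001,0],[-0.0008,0,-0.0008,0],[0,0,-0.003,0],[0,0,-0.004,0],[0,0,-0.005,0],[0,0,-0.006,0],[0,0,0,0]])

```text
time_s: 9.25
position: [0.6262, 0.0383, 0.1034]
tool_rot: [-0.175, 3.136, -0.0]
wrist_force: [-0.1, -0.2, -0.4]
width: 0.0559
gripper_force: 30.0
```

Call:
step_arm(motion=[[0,0,-0.01,0],[0,0,-0.01,0],[0,0,-0.01,0],[0,0,-0.015,0],[0,0,-0.015,0],[0,0,-0.015,0],[0,0,-0.015,0],[0,0,0,0]])

```text
time_s: 10.25
position: [0.6264, 0.0383, 0.1942]
tool_rot: [-0.174, 3.135, -0.0]
wrist_force: [0.3, 0.4, -0.7]
width: 0.0556
gripper_force: 30.0
```

```bash
python3 - <<'E'
from h import *
a=arm.capture("side")[:,:,::-1]
cv2.imwrite("pics/g3.png",cv2.resize(a[100:260,190:350],None,fx=3.5,fy=3.5,interpolation=cv2.INTER_CUBIC))
for n,z in(("pink",0),):pass
print("table spots px(top)->world",ray("top",[(190,210),(330,300),(405,289),(285,248),(338,240),(350,340),(240,300)],0).round(3).tolist())
E
python3 go.py .5 -.1 .1 .1115
```

```text
table spots px(top)->world [[0.517, 0.352, 0.0], [0.244, -0.07, 0.0], [0.273, -0.291, 0.0], [0.398, 0.062, 0.0], [0.42, -0.097, 0.0], [0.131, -0.125, 0.0], [0.247, 0.194, 0.0]]
t 10.3 pos [0.6261 0.0383 0.1931] yaw 0.1112 tilt 0.0007 F [ 0.2  0.7 -1.5] w 0.0559
turn -0.0003 shift now-axes [ 0.1407 -0.1234  0.093 ] shift after turn [ 0.1407 -0.1234  0.0931]
```

View pics/g3.png

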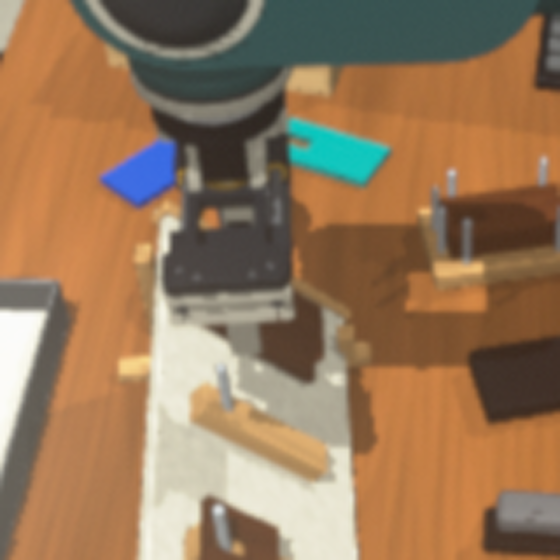

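```bash
python3 - <<'E'
from h import *
print(ray("top",[(444,280),(440,300),(468,280),(425,280)],0).round(3).tolist())
print(np.round(arm.get_obs()["q"],3))
E
python3 go.py .30 -.40 .11 .1115
```

```text
[[0.298, -0.408, 0.0], [0.24, -0.392, 0.0], [0.297, -0.479, 0.0], [0.299, -0.352, 0.0]]
[ 0.02   0.014  1.557 -0.     1.57  -1.662]
t 10.3 pos [0.6261 0.0383 0.1931] yaw 0.1112 tilt 0.0007 F [ 0.2  0.7 -1.5] w 0.0559
turn -0.0003 shift now-axes [ 0.3728 -0.3994  0.0828] shift after turn [ 0.3728 -0.3993  0.0831]
```

Call:
step_arm(motion=[[0.0373,-0.04,0,0],[0.0373,-0.04,0,0],[0.0373,-0.04,0,0],[0.0373,-0.04,0,0],[0.0373,-0.04,0,0],[0.0373,-0.04,0,0],[0.0373,-0.04,0,0],[0.0373,-0.04,0,0]])

```text
time_s: 11.3
position: [0.3634, -0.3139, 0.192]
tool_rot: [0.175, -3.136, -0.001]
wrist_force: [0.3, -0.1, -1.6]
width: 0.0557
gripper_force: 30.0
```

Call:
step_arm(motion=[[0.0373,-0.04,0,0],[0.0373,-0.04,0,0],[0,0,0.03,0],[0,0,0.03,0],[0,0,0.03,0],[0,0,0.03,0],[0,0,0.02,0],[0,0,0,0]])

```text
time_s: 12.3
position: [0.2992, -0.4, 0.0513]
tool_rot: [0.175, -3.135, -0.003]
wrist_force: [-0.2, 0.1, 0.7]
width: 0.0555
gripper_force: 30.0
```

```bash
python3 - <<'E'
from h import *
a=arm.capture("side")[:,:,::-1];b=arm.capture("top")[:,:,::-1]
cv2.imwrite("pics/g4.png",np.hstack([cv2.resize(a[60:210,330:470],None,fx=3,fy=3,interpolation=cv2.INTER_CUBIC),cv2.resize(b[200:350,380:500],None,fx=3,fy=3,interpolation=cv2.INTER_CUBIC)]))
E
python3 go.py .30 -.40 .11 .1115
```

```text
t 12.4 pos [ 0.2999 -0.4009  0.0534] yaw 0.1112 tilt 0.0006 F [-0.5 -0.6 -0.7] w 0.0556
turn -0.0003 shift now-axes [-0.0003  0.0009 -0.0566] shift after turn [-0.0002  0.0009 -0.0566]
```

View pics/g4.png

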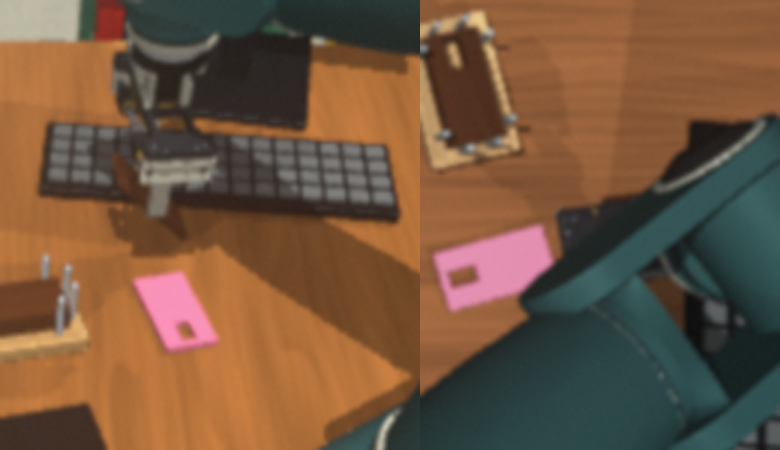

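Call:
step_arm(motion=[[0,0,0.01,0],[0,0,0.01,0],[0,0,0.01,0],[0,0,0.004,0],[0,0,0.004,0],[0,0,0.004,0],[0,0,0.004,0],[0,0,0.004,0]], grip_force=6)

```text
time_s: 13.4
position: [0.2996, -0.4006, 0.0024]
tool_rot: [0.175, -3.137, -0.0]
wrist_force: [1.5, 1.2, 0.4]
width: 0.0556
gripper_force: 6.0
```

Call:
step_arm(motion=[[0,0,0.002,0],[0,0,0.002,0],[0,0,0.002,0],[0,0,0,0],[0,0,0,0],[0,0,0,0],[0,0,0,0],[0,0,0,0]])

```text
time_s: 14.4
position: [0.2996, -0.4006, -0.0034]
tool_rot: [-0.175, 3.137, 0.0]
wrist_force: [0.0, -0.0, -1.5]
width: 0.056
gripper_force: 6.0
```

Call:
step_arm(motion=[[0,0,0.001,0],[0,0,0.001,0],[0,0,0.001,0],[0,0,0.001,0],[0,0,0,0],[0,0,0,0],[0,0,0,0],[0,0,0,0]])

```text
time_s: 15.4
position: [0.2996, -0.4006, -0.0074]
tool_rot: [0.175, -3.137, -0.0]
wrist_force: [-0.5, -0.1, -0.9]
width: 0.0558
gripper_force: 6.0
```

```bash
python3 - <<'E'
from h import *
a=arm.capture("side")[:,:,::-1]
cv2.imwrite("pics/g5.png",cv2.resize(a[90:170,340:440],None,fx=6,fy=6,interpolation=cv2.INTER_CUBIC))
o=arm.get_obs();print({k:np.round(o[k],3).tolist() for k in("width","gripper_force","position","wrist_force","wrist_torque")})
E
```

```text
{'width': 0.056, 'gripper_force': 6.0, 'position': [0.3, -0.401, -0.007], 'wrist_force': [-0.85, -1.171, -0.351], 'wrist_torque': [0.052, 0.022, 0.01]}
```

View pics/g5.png

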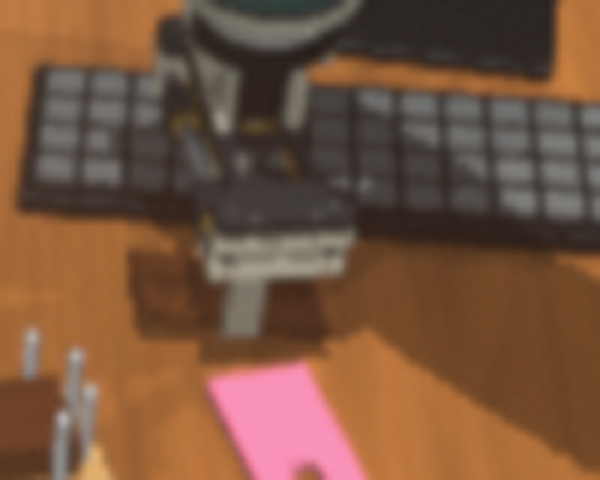

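The tag is nearly level now, at about (230,300) in the crop, with the finger tip just at its lower edge. I'll keep feeling downward in small steps.

Call:
step_arm(motion=[[0,0,0.001,0],[0,0,0.001,0],[0,0,0.001,0],[0,0,0,0],[0,0,0,0],[0,0,0,0],[0,0,0,0],[0,0,0,0]])

```text
time_s: 16.45
position: [0.2996, -0.4006, -0.0104]
tool_rot: [0.175, -3.137, -0.0]
wrist_force: [1.0, -0.3, -0.0]
width: 0.0559
gripper_force: 6.0
```

Call:
step_arm(motion=[[0,0,0.001,0],[0,0,0.001,0],[0,0,0,0],[0,0,0,0],[0,0,0,0],[0,0,0,0],[0,0,0,0],[0,0,0,0]])

```text
time_s: 17.45
position: [0.2996, -0.4006, -0.0124]
tool_rot: [0.175, -3.137, -0.0]
wrist_force: [0.6, -0.4, 0.7]
width: 0.0559
gripper_force: 6.0
```

Call:
step_arm(motion=[[0,0,0.001,0],[0,0,0,0],[0,0,0.001,0],[0,0,0,0],[0,0,0,0],[0,0,0,0],[0,0,0,0],[0,0,0,0]])

```text
time_s: 18.45
position: [0.2996, -0.4006, -0.0143]
tool_rot: [0.175, -3.137, 0.0]
wrist_force: [1.1, -0.0, -0.6]
width: 0.0556
gripper_force: 6.0
```

Call:
step_arm(motion=[[0,0,0.001,0],[0,0,0,0],[0,0,0.001,0],[0,0,0,0],[0,0,0,0],[0,0,0,0],[0,0,0,0],[0,0,0,0]])

```text
time_s: 19.45
position: [0.2996, -0.4006, -0.0163]
tool_rot: [0.175, -3.137, -0.0]
wrist_force: [0.7, -0.1, 0.4]
width: 0.056
gripper_force: 6.0
```

Call:
step_arm(motion=[[0,0,0.001,0],[0,0,0,0],[0,0,0,0],[0,0,0,0],[0,0,0,0],[0,0,0,0],[0,0,0,0],[0,0,0,0]])

```text
time_s: 20.45
position: [0.2996, -0.4006, -0.0174]
tool_rot: [0.175, -3.137, -0.0]
wrist_force: [-0.3, -0.1, 0.4]
width: 0.0556
gripper_force: 6.0
```

```bash
python3 - <<'E'
from h import *
import numpy as np
o=arm.get_obs();print({k:np.round(o[k],3).tolist() for k in("width","gripper_force","position","wrist_force","wrist_torque")})
a=arm.capture("side")[:,:,::-1];cv2.imwrite("pics/s6.png",a)
b=(340,110,420,170);c=crop(a,*b).astype(int)
m=((c[:,:,2]<120)&(c[:,:,2]-c[:,:,0]>22)).astype(np.uint8)*255
print([ (''.join('#' if v else '.' for v in r[::12])) for r in m[60:340:24]])
# predicted flat tag outline (top face) in side view around TCP
V=np.array([(55,-28,4),(55,28,4),(-55,28,4),(-55,28,-4),(55,28,-4),(-55,-28,4)])/1000
print(proj("side",tagpts(.2996,-.4006,.004,.1115,0,V)).round(1).tolist())
E
```

```text
{'width': 0.056, 'gripper_force': 6.0, 'position': [0.3, -0.401, -0.017], 'wrist_force': [-0.303, -0.149, 0.401], 'wrist_torque': [0.03, -0.015, 0.005]}
['..#...............#.....#...............', '..##...........#........................', '.............#####......................', '...............###............##########', '...............##............###########', '...........#########..##################', '...........########...##################', '............###..##########.......######', '.....................................###', '#####...................................', '#####...................................', '#####.#.................................']
[[359.9, 135.9], [362.6, 146.4], [395.0, 144.5], [394.6, 146.3], [362.4, 148.2], [391.4, 134.0]]
```

Call:
step_arm(motion=[[0,0,0,0],[0,0,0,0],[0,0,-0.01,0],[0,0,-0.02,0],[0,0,-0.03,0],[0,0,-0.04,0],[0,0,0,-0.1042],[0,0,0,0]], grip_force=30)

```text
time_s: 21.5
position: [0.2997, -0.4007, 0.0834]
tool_rot: [-0.337, 3.123, -0.001]
wrist_force: [0.9, 0.5, -1.0]
width: 0.055
gripper_force: 30.0
```

```bash
python3 go.py .449 -.2575 .070 .2155
```

```text
t 21.5 pos [ 0.2997 -0.4007  0.0834] yaw 0.215 tilt 0.0009 F [ 0.9  0.5 -1. ] w 0.055
turn -0.0005 shift now-axes [-0.1764  0.1081  0.0134] shift after turn [-0.1765  0.108   0.0134]
```

Call:
step_arm(motion=[[-0.03,0.018,0,0],[-0.04,0.024,0,0],[-0.04,0.024,0,0],[-0.04,0.024,0,0],[-0.0264,0.0181,0,0],[0,0,0.01,0],[0,0,0,0],[0,0,0,0]])

```text
time_s: 22.5
position: [0.4483, -0.2579, 0.0726]
tool_rot: [0.335, -3.123, -0.0]
wrist_force: [-0.3, -0.4, -1.7]
width: 0.0552
gripper_force: 30.0
```

```bash
python3 go.py .449 -.2575 .070 .2155; python3 - <<'E'
from h import *
a=arm.capture("side")[:,:,::-1].copy();cv2.imwrite("pics/s7.png",a)
t=arm.capture("top")[:,:,::-1].copy();cv2.imwrite("pics/t7.png",t)
o=arm.get_obs()["position"]
V=np.array([(55,-28,4),(55,28,4),(-55,28,4),(-55,28,-4),(55,28,-4),(-55,-28,4)])/1000
for n,im,(x0,y0,x1,y1) in(("side",a,(295,105,370,180)),("top",t,(365,190,425,270))):
    c=crop(im,x0,y0,x1,y1,6).copy()
    if n=="side":A=c
    else:B=c
    print(n,proj(n,tagpts(o[0],o[1],o[2]+.0214,.2155,0,V)).round(1).tolist())
h=max(A.shape[0],B.shape[0]);A=cv2.copyMakeBorder(A,0,h-A.shape[0],0,0,0);B=cv2.copyMakeBorder(B,0,h-B.shape[0],0,0,0)
x=np.hstack([A,B]);cv2.imwrite("pics/v7.png",cv2.resize(x,None,fx=800/x.shape[1]*.99,fy=800/x.shape[1]*.99));print(x.shape)
E
```

```text
t 22.5 pos [ 0.4483 -0.2579  0.0726] yaw 0.2137 tilt 0.0005 F [-0.3 -0.4 -1.7] w 0.0552
turn -0.0018 shift now-axes [-0.0008  0.0002  0.0026] shift after turn [-0.0008  0.0002  0.0026]
side [[315.0, 142.8], [318.6, 154.8], [354.8, 150.1], [354.6, 152.1], [318.6, 156.8], [350.1, 138.3]]
top [[402.1, 204.6], [382.8, 209.0], [392.9, 247.2], [392.4, 247.4], [382.4, 209.5], [412.5, 242.6]]
(480, 810, 3)
```

View pics/v7.png

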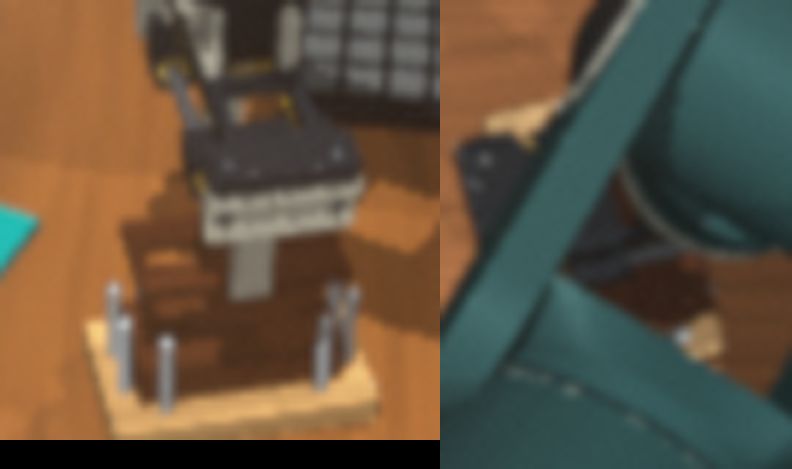

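The right half is blocked by the arm. In the left half the tag hovers level over the tray, with the hole end at left. Its far hole-end corner is near full-frame pixel (315.8,143.4), against a predicted (315.0,142.8). The rest I'll measure numerically.

```bash
python3 - <<'E'
import cv2,numpy as np
from h import *
a=cv2.imread("pics/s7.png");g=cv2.GaussianBlur(crop(a,295,105,370,180,6),(0,0),3)[:,:,2].astype(float)
for v in(145,147,149,151,152,153):
    r=g[int((v-105+.5)*6)];d=np.gradient(r)
    L=slice(int((311-295)*6),int((322-295)*6));R=slice(int((345-295)*6),int((360-295)*6))
    iL=L.start+np.argmin(d[L]);iR=R.start+np.argmax(d[R])
    print(v,"L",round((iL+.5)/6-.5+295,1),round(d[iL],1),"R",round((iR+.5)/6-.5+295,1),round(d[iR],1), a[v,309:323,2].tolist(),a[v,344:361,2].tolist())
E
```

```text
145 L 315.2 -6.0 R 352.4 3.0 [171, 173, 179, 179, 180, 176, 148, 109, 101, 102, 101, 101, 99, 100] [100, 94, 90, 88, 86, 83, 80, 80, 90, 107, 117, 126, 136, 155, 161, 162, 169]
147 L 315.4 -6.0 R 352.4 2.5 [171, 175, 179, 180, 180, 182, 171, 129, 102, 97, 97, 103, 109, 114] [77, 77, 78, 77, 77, 78, 78, 78, 84, 99, 111, 113, 112, 113, 112, 113, 122]
149 L 316.2 -6.5 R 353.8 2.5 [172, 176, 179, 179, 179, 181, 181, 162, 116, 100, 113, 141, 156, 160] [80, 79, 80, 79, 78, 78, 78, 78, 78, 82, 97, 109, 113, 113, 112, 110, 109]
151 L 317.1 -6.0 R 354.2 3.0 [174, 178, 179, 179, 178, 181, 181, 171, 135, 106, 104, 109, 109, 112] [78, 78, 77, 78, 75, 75, 75, 74, 74, 74, 82, 102, 110, 112, 113, 110, 109]
152 L 317.2 -6.0 R 354.2 3.0 [174, 178, 180, 178, 176, 180, 177, 172, 149, 111, 106, 111, 114, 116] [74, 74, 73, 72, 72, 73, 75, 77, 77, 79, 89, 108, 112, 112, 113, 110, 108]
153 L 317.2 -6.0 R 353.6 2.5 [176, 178, 180, 175, 174, 183, 171, 173, 160, 116, 104, 111, 112, 113] [74, 73, 72, 73, 73, 77, 87, 90, 91, 95, 108, 123, 118, 112, 113, 109, 109]
```

```bash
python3 - <<'E'
import cv2,numpy as np
from h import *
a=cv2.imread("pics/s7.png");g=cv2.GaussianBlur(crop(a,295,105,370,180,6),(0,0),3)[:,:,2].astype(float)
for u in(317,319,321,323,325):
    c=g[:,int((u-295+.5)*6)];d=np.gradient(c);S=slice(int((137-105)*6),int((147-105)*6));i=S.start+np.argmin(d[S])
    print(u,"meas row",round((i+.5)/6-.5+105,1),"pred",round(142.8-(u-315)*4.5/35.1,1),a[136:148,u,2].tolist())
p0=proj("side",[.4483,-.2579,.094]);print(proj("side",[.4483,-.2569,.094])-p0,proj("side",[.4493,-.2579,.094])-p0)
E
```

```text
317 meas row 141.9 pred 142.5 [184, 183, 183, 183, 182, 171, 144, 116, 104, 101, 100, 102]
319 meas row 141.9 pred 142.3 [181, 181, 178, 172, 169, 160, 135, 112, 104, 101, 98, 97]
321 meas row 137.4 pred 142.0 [187, 175, 145, 124, 120, 119, 114, 106, 103, 99, 96, 109]
323 meas row 137.1 pred 141.8 [134, 132, 121, 118, 116, 115, 108, 104, 102, 100, 97, 119]
325 meas row 141.4 pred 141.5 [115, 118, 119, 119, 119, 116, 109, 103, 102, 99, 94, 109]
[[0.00277837 0.21600955]] [[-0.331303   -0.00457069]]
```

Call:
step_arm(motion=[[0,0.0008,0.004,0],[0,0,0.006,0],[0,0,0.004,0],[0,0,0.002,0],[0,0,0.002,0],[0,0,0.001,0],[0,0,0.001,0],[0,0,0,0]])

```text
time_s: 23.6
position: [0.4487, -0.2565, 0.0526]
tool_rot: [0.338, -3.123, -0.0]
wrist_force: [0.2, 0.4, -1.2]
width: 0.0556
gripper_force: 30.0
```

Call:
step_arm(motion=[[0,0,0.001,0],[0,0,0.001,0],[0,0,0,0],[0,0,0,0],[0,0,0,0],[0,0,0,0],[0,0,0,0],[0,0,0,0]])

```text
time_s: 24.6
position: [0.4487, -0.2566, 0.0507]
tool_rot: [-0.338, 3.123, -0.0]
wrist_force: [1.2, -2.0, 0.6]
width: 0.0557
gripper_force: 30.0
```

```bash
cat > st.py <<'E'
from rig import arm
import numpy as np
o=arm.get_obs();print({k:np.round(o[k],3).tolist() for k in("time_s","width","position","wrist_force","wrist_torque")})
E
python3 st.py
```

```text
{'time_s': 24.6, 'width': 0.056, 'position': [0.449, -0.257, 0.051], 'wrist_force': [1.191, -2.036, 0.587], 'wrist_torque': [-0.293, 0.011, 0.05]}
```

Call:
step_arm(motion=[[0,-0.001,0,0],[0,0,0,0],[0,0,0.001,0],[0,0,0.001,0],[0,0,0,0],[0,0,0,0],[0,0,0,0],[0,0,0,0]])

```text
time_s: 25.6
position: [0.4489, -0.2577, 0.0487]
tool_rot: [-0.338, 3.123, -0.0]
wrist_force: [0.7, -4.4, -0.7]
width: 0.0556
gripper_force: 30.0
```

```bash
python3 st.py
```

```text
{'time_s': 25.6, 'width': 0.056, 'position': [0.449, -0.258, 0.049], 'wrist_force': [0.729, -4.378, -0.727], 'wrist_torque': [-0.712, -0.177, 0.223]}
```

Call:
step_arm(motion=[[0,-0.001,0,0],[0,-0.0005,0,0],[0,0,0,0],[0,0,0,0],[0,0,0,0],[0,0,0,0],[0,0,0,0],[0,0,0,0]])

```text
time_s: 26.6
position: [0.4492, -0.259, 0.0486]
tool_rot: [0.338, -3.123, -0.0]
wrist_force: [-0.4, -0.3, -1.0]
width: 0.0556
gripper_force: 30.0
```

```bash
python3 st.py; python3 go.py .449 -.2575 .05 .2165
```

```text
{'time_s': 26.6, 'width': 0.056, 'position': [0.449, -0.259, 0.049], 'wrist_force': [-0.426, -0.259, -1.041], 'wrist_torque': [0.05, -0.011, -0.083]}
t 26.6 pos [ 0.4492 -0.259   0.0486] yaw 0.2154 tilt 0.0 F [-0.4 -0.3 -1. ] w 0.0556
turn -0.0011 shift now-axes [-0.0001  0.0015 -0.0014] shift after turn [-0.0001  0.0015 -0.0014]
```

Call:
step_arm(motion=[[0,-0.0003,0.001,0],[0,0,0.0015,0],[0,0,0.0015,0],[0,0,0.0015,0],[0,0,0.0015,0],[0,0,0.0015,0],[0,0,0.0015,0],[0,0,0,0]], grip_force=14)

```text
time_s: 27.6
position: [0.4492, -0.2592, 0.0385]
tool_rot: [0.338, -3.123, -0.0]
wrist_force: [-0.5, 0.2, 0.6]
width: 0.0553
gripper_force: 14.0
```

```bash
python3 st.py
```

```text
{'time_s': 27.6, 'width': 0.055, 'position': [0.449, -0.259, 0.039], 'wrist_force': [-0.487, 0.196, 0.569], 'wrist_torque': [0.058, -0.043, 0.061]}
```

Call:
step_arm(motion=[[0,0,0.0015,0],[0,0,0.0015,0],[0,0,0.0015,0],[0,0,0.0015,0],[0,0,0.001,0],[0,0,0.001,0],[0,0,0.001,0],[0,0,0,0]])

```text
time_s: 28.6
position: [0.4493, -0.2593, 0.0296]
tool_rot: [0.338, -3.123, -0.0]
wrist_force: [-0.7, -0.8, 0.2]
width: 0.0557
gripper_force: 14.0
```

Call:
step_arm(motion=[[0,0,0.001,0],[0,0,0.001,0],[0,0,0.001,0],[0,0,0,0],[0,0,0,0],[0,0,0,0],[0,0,0,0],[0,0,0,0]])

```text
time_s: 29.6
position: [0.4493, -0.2593, 0.0267]
tool_rot: [-0.338, 3.123, -0.0]
wrist_force: [0.0, 0.8, -0.1]
width: 0.0557
gripper_force: 14.0
```

```bash
python3 st.py
```

```text
{'time_s': 29.6, 'width': 0.056, 'position': [0.449, -0.259, 0.027], 'wrist_force': [0.011, 0.842, -0.146], 'wrist_torque': [0.133, -0.02, -0.024]}
```

Call:
step_arm(motion=[[0,0,0.001,0],[0,0,0.001,0],[0,0,0.001,0],[0,0,0.001,0],[0,0,0,0],[0,0,0,0],[0,0,0,0],[0,0,0,0]])

```text
time_s: 30.6
position: [0.4496, -0.2593, 0.024]
tool_rot: [-0.338, 3.123, -0.0]
wrist_force: [-5.8, 4.9, 16.6]
width: 0.0556
gripper_force: 15.1
```

```bash
python3 st.py
```

```text
{'time_s': 30.6, 'width': 0.056, 'position': [0.45, -0.259, 0.024], 'wrist_force': [-5.829, 4.924, 16.638], 'wrist_torque': [1.15, 1.024, -0.018]}
```

Call:
step_arm(motion=[[0,0,-0.001,0],[0,0,0,0],[0,0,0,0],[0,0,0,0],[0,0,0,0],[0,0,0,0],[0,0,0,0],[0,0,0,0]], grip_force=5)

```text
time_s: 31.6
position: [0.4494, -0.2594, 0.024]
tool_rot: [-0.338, 3.123, -0.0]
wrist_force: [-1.5, 1.0, 7.0]
width: 0.0558
gripper_force: 6.2
```

```bash
python3 st.py
```

```text
{'time_s': 31.6, 'width': 0.056, 'position': [0.449, -0.259, 0.024], 'wrist_force': [-1.524, 1.046, 6.981], 'wrist_torque': [0.174, 0.071, 0.064]}
```

Call:
step_arm(motion=[[0,0,0,0],[0,0,0,0],[0,0,0,0],[0,0,-0.01,0],[0,0,-0.03,0],[0,0,-0.05,0],[0,0,-0.05,0],[0,0,-0.05,0]], claw=0.5)

```text
time_s: 32.6
position: [0.4491, -0.2591, 0.2162]
tool_rot: [-0.338, 3.123, -0.001]
wrist_force: [0.4, -0.4, -0.1]
width: 0.07
gripper_force: 0.0
```

```bash
python3 st.py; python3 go.py .637 -.0812 .2 .1115;python3 - <<'E'
from h import *
a=arm.capture("side")[:,:,::-1].copy();cv2.imwrite("pics/s8.png",a)
s0=cv2.imread("pics/side0.png")
c=np.r_[a[142:188,302:366]]
d=cv2.absdiff(a,s0).max(2)[150:178,308:362];print("diff rows",[int((r>30).sum()) for r in d])
E
```

```text
{'time_s': 32.6, 'width': 0.07, 'position': [0.449, -0.259, 0.216], 'wrist_force': [0.355, -0.429, -0.07], 'wrist_torque': [0.044, -0.034, -0.048]}
t 32.6 pos [ 0.4491 -0.2591  0.2162] yaw 0.2154 tilt 0.0008 F [ 0.4 -0.4 -0.1] w 0.07
turn 0.1039 shift now-axes [-0.2216  0.1337  0.0162] shift after turn [-0.2066  0.1559  0.0162]
diff rows [20, 21, 23, 23, 19, 14, 3, 0, 0, 0, 0, 0, 0, 0, 0, 0, 0, 0, 0, 0, 0, 0, 0, 0, 0, 0, 0, 0]
```

Call:
step_arm(motion=[[0,0,0,0.1039],[-0.0413,0.0312,0,0],[-0.0413,0.0312,0,0],[-0.0413,0.0312,0,0],[-0.0413,0.0312,0,0],[-0.0413,0.0311,0,0],[0,0,0.01,0],[0,0,0,0]], claw=0.7)

```text
time_s: 33.65
position: [0.6366, -0.0814, 0.2028]
tool_rot: [0.176, -3.135, -0.0]
wrist_force: [1.4, 1.3, -0.2]
width: 0.0788
gripper_force: 0.0
```

```bash
python3 go.py .6365 -.0813 .082 .1115;python3 - <<'E'
from h import *
t=arm.capture("top")[:,:,::-1].copy();cv2.imwrite("pics/t8.png",t);s=arm.capture("side")[:,:,::-1].copy();cv2.imwrite("pics/s8.png",s)
b=(374,200,416,256);c=crop(t,*b).astype(int);m=((c[:,:,2]<115)&(c[:,:,2]-c[:,:,0]>12)&(c[:,:,2]-c[:,:,0]<70)).astype(np.uint8)*255
print(["".join('#' if v else '.' for v in r[::6]) for r in m[::12]])
# predicted top face of tag at tray, both tray estimates
V=np.array([(55,-28,0),(55,28,0),(-55,28,0),(-55,-28,0)])/1000
print(proj("top",tagpts(.4490,-.2585,.0495,.2155,0,V)).round(1).tolist())
E
```

```text
t 33.65 pos [ 0.6366 -0.0814  0.2028] yaw 0.1119 tilt 0.0016 F [ 1.4  1.3 -0.2] w 0.0788
turn 0.0004 shift now-axes [-1.000e-04  1.000e-04  1.208e-01] shift after turn [1.000e-04 1.000e-04 1.208e-01]
['.....#####################................', '.....#####################................', '....###################...................', '....################......................', '....########.....##..#....................', '..###...##..#############.................', '..##########################..............', '..##########################..............', '##.###...#######..#########...............', '#####...#########.##########..............', '.################..##########.............', '..############################............', '..############################....###...##', '.##############################...########', '..###.#########################....#######', '...#############################...#######', '....############################....######', '....#...#########################....#####', '.........########################....#####', '.......###########################...#####', '......##############################.#####', '.......############################....###', '.......##.####...##################....###', '........#..##...#################.......##', '........#.....###########..#####........##', '.......###........###...................##', '.......###.......................#########', '.......####.............##################']
[[398.8, 207.4], [380.3, 211.7], [389.9, 248.4], [408.7, 244.0]]
```

Call:
step_arm(motion=[[0,0,0.02,0],[0,0,0.02,0],[0,0,0.02,0],[0,0,0.02,0],[0,0,0.02,0],[0,0,0.015,0],[0,0,0.0058,0],[0,0,0,0]])

```text
time_s: 34.75
position: [0.6372, -0.0814, 0.0828]
tool_rot: [0.175, -3.137, -0.0]
wrist_force: [0.3, -0.4, -0.6]
width: 0.0788
gripper_force: 0.0
```

Call:
step_arm(motion=[[0,0,0,0],[0,0,0,0],[0,0,0,0],[0,0,0,0],[0,0,0,0],[0,0,0,0],[0,0,0,0],[0,0,0,0]], claw=0.1, grip_force=30)

```text
time_s: 35.75
position: [0.6373, -0.0814, 0.0832]
tool_rot: [-0.175, 3.136, -0.0]
wrist_force: [-2.0, -0.8, 5.2]
width: 0.0561
gripper_force: 30.0
```

```bash
python3 go.py .6365 -.0813 .082 .1115;python3 - <<'E'
from h import *
t=arm.capture("top")[:,:,::-1].copy();cv2.imwrite("pics/t9.png",t);s=arm.capture("side")[:,:,::-1].copy();cv2.imwrite("pics/s9.png",s)
s0=cv2.imread("pics/side0.png");d=cv2.absdiff(s,s0).max(2)
print([ "".join('#' if v>25 else '.' for v in r[305:362]) for r in d[140:180:2]])
V=np.array([(55,-28,4),(55,28,4),(-55,28,4),(-55,-28,4)])/1000
for z in(.0335,.0415,.0455):print(z,proj("side",tagpts(.4493,-.2580,z,.2155,0,V)).round(1).tolist())
E
```

```text
t 35.75 pos [ 0.6373 -0.0814  0.0832] yaw 0.1115 tilt 0.0005 F [-2.  -0.8  5.2] w 0.0561
turn 0.0 shift now-axes [0.0008 0.0002 0.0012] shift after turn [0.0008 0.0002 0.0012]
['.........................................................', '.........................................................', '.........................................................', '.........................................................', '.............##................................##........', '.............##..........................###...#.........', '######################....###################............', '################################################.##......', '#########.######################################.##......', '########.......##########################################', '#########........##....##################################', '####.............###....######################.##########', '..##...........###############################..#########', '..............#####.############............##..#########', '...............####.........................##.##########', '..................#..............########################', '....................#####################################', '.......##################################################', '#########################################################', '#########################################################']
0.0335 [[314.8, 157.7], [318.3, 169.7], [353.1, 165.0], [348.7, 153.3]]
0.0415 [[314.8, 155.8], [318.3, 167.8], [353.3, 163.1], [348.9, 151.3]]
0.0455 [[314.8, 154.8], [318.3, 166.9], [353.4, 162.1], [348.9, 150.4]]
```

Call:
step_arm(motion=[[-0.001,0,-0.001,0],[-0.001,0,-0.001,0],[-0.0008,0,-0.0008,0],[0,0,-0.003,0],[0,0,-0.004,0],[0,0,-0.005,0],[0,0,-0.006,0],[0,0,0,0]])

```text
time_s: 36.85
position: [0.6402, -0.0811, 0.1044]
tool_rot: [-0.175, 3.136, -0.0]
wrist_force: [-0.2, 0.8, -1.0]
width: 0.0554
gripper_force: 30.0
```

Call:
step_arm(motion=[[0,0,-0.01,0],[0,0,-0.015,0],[0,0,-0.015,0],[0,0,-0.015,0],[0,0,-0.015,0],[0,0,-0.015,0],[0,0,-0.015,0],[0,0,0,0]])

```text
time_s: 37.85
position: [0.6404, -0.0811, 0.2052]
tool_rot: [-0.175, 3.135, -0.001]
wrist_force: [-0.4, -0.5, -1.1]
width: 0.0554
gripper_force: 30.0
```

```bash
python3 go.py .30 -.40 .032 .1115
```

```text
t 37.85 pos [ 0.6404 -0.0811  0.2052] yaw 0.1115 tilt 0.0019 F [-0.4 -0.5 -1.1] w 0.0554
turn 0.0 shift now-axes [ 0.3741 -0.2789  0.1726] shift after turn [ 0.3737 -0.279   0.1732]
```

Call:
step_arm(motion=[[0.0468,-0.0349,0,0],[0.0468,-0.0349,0,0],[0.0468,-0.0349,0,0],[0.0468,-0.0349,0,0],[0.0468,-0.0349,0,0],[0.0468,-0.0349,0,0],[0.0468,-0.0349,0,0],[0.0468,-0.0349,0,0]])

```text
time_s: 38.85
position: [0.2972, -0.401, 0.2032]
tool_rot: [0.175, -3.137, -0.0]
wrist_force: [0.5, -1.2, -1.0]
width: 0.0551
gripper_force: 30.0
```

Call:
step_arm(motion=[[0,0,0.03,0],[0,0,0.03,0],[0,0,0.03,0],[0,0,0.03,0],[0,0,0.03,0],[0,0,0.02,0],[0,0,0,0],[0,0,0,0]])

```text
time_s: 39.85
position: [0.2992, -0.4006, 0.0347]
tool_rot: [-0.175, 3.136, -0.002]
wrist_force: [0.0, 0.6, -0.1]
width: 0.0559
gripper_force: 30.0
```

```bash
python3 go.py .30 -.40 -.0174 .1115;  python3 - <<'E'
from h import *
t=arm.capture("top")[:,:,::-1].copy();cv2.imwrite("pics/t10.png",t);s=arm.capture("side")[:,:,::-1].copy();cv2.imwrite("pics/s10.png",s)
g=lambda im,b:[" ".join("%3d"%v for v in r[b[0]:b[2]]) for r in im[b[1]:b[3],:,2]]
print("\n".join(g(t,(376,204,414,254))[::2]))
E
```

```text
t 39.85 pos [ 0.2992 -0.4006  0.0347] yaw 0.1115 tilt 0.0011 F [ 0.   0.6 -0.1] w 0.0559
turn 0.0 shift now-axes [-0.0008  0.0006  0.0521] shift after turn [-0.0008  0.0005  0.0521]
140 141 140 140 140 140 139 139 139 139 138 139 139 139 137 140 145 146 141 145 167 195 208 212 204 175 150 149 152 152 152 151 151 150 151 150 149 150
140 140 139 139 140 138 141 146 151 147 146 163 179 185 186 182 170 150 143 163 193 220 228 228 225 200 152 140 149 149 150 151 150 149 150 150 149 149
147 148 155 171 183 189 187 173 157 158 169 190 204 201 186 155 116  87  87 113 142 152 155 184 216 213 169 133 138 145 146 146 146 145 147 147 147 147
183 187 195 200 200 191 161 121  99 107 123 136 137 125 107  89  76  74  76  77  75  77  83 111 150 170 174 168 155 151 153 154 153 153 153 153 154 154
188 186 189 180 155 121  96  84  82  79  77  74  67  63  60  57  56  61  72  76  75  76  78  81  84  89 107 124 127 141 150 151 151 150 150 149 150 149
192 185 175 142 105  91  84  81  81  80  77  73  73  86  97  88  66  55  66  75  76  76  76  81  87 101 123 129 121 129 136 138 138 143 149 152 154 152
194 18
[... 2181 characters left out ...]
  74  78  80  79  76  75  75  76  76  75  74  71  71  72  73  79  82  94 116 146 163 138 122
142 142 142 138 130 139 172 181 167 140 125 114  90  67  65  73  78  80  78  75  74  75  75  73  73  76  79  81  89 111 129 136 147 154 159 167 160 136
137 138 137 137 132 130 151 177 186 190 194 179 134  87  74  79  78  77  81  99 122 124 118 125 125 122 111  99 101 116 136 154 166 173 190 211 195 143
137 136 137 136 135 129 140 173 187 194 205 204 192 187 187 179 154 119 101 103 117 119 122 142 159 168 176 178 180 180 178 181 174 155 139 134 119  98
140 141 141 140 140 135 130 150 177 190 203 211 211 209 208 205 195 188 181 175 168 152 122 103  99 106 117 124 128 124 120 125 134 134 129 126 125 129
```

Call:
step_arm(motion=[[0,0,0.005,0],[0,0,0.005,0],[0,0,0.005,0],[0,0,0.004,0],[0,0,0.004,0],[0,0,0.004,0],[0,0,0.004,0],[0,0,0.004,0]], grip_force=6)

```text
time_s: 40.95
position: [0.2989, -0.4002, -0.0017]
tool_rot: [0.175, -3.137, -0.0]
wrist_force: [1.2, 0.0, 0.5]
width: 0.0557
gripper_force: 6.0
```

Call:
step_arm(motion=[[0,0,0.003,0],[0,0,0.003,0],[0,0,0.003,0],[0,0,0.002,0],[0,0,0.002,0],[0,0,0.002,0],[0,0,0.001,0],[0,0,0.001,0]])

```text
time_s: 41.95
position: [0.2989, -0.4002, -0.0184]
tool_rot: [-0.175, 3.137, 0.0]
wrist_force: [0.5, 0.3, -0.9]
width: 0.0558
gripper_force: 6.0
```

```bash
python3 st.py
```

```text
{'time_s': 41.95, 'width': 0.056, 'position': [0.299, -0.4, -0.018], 'wrist_force': [0.506, 0.259, -0.916], 'wrist_torque': [0.145, -0.089, 0.026]}
```

Call:
step_arm(motion=[[0,0,0,0],[0,0,0,0],[0,0,-0.01,0],[0,0,-0.02,0],[0,0,-0.03,0],[0,0,-0.04,0],[0,0,0,-0.104],[0,0,0,0]], grip_force=30)

```text
time_s: 42.95
position: [0.299, -0.4003, 0.0824]
tool_rot: [-0.337, 3.123, -0.001]
wrist_force: [0.6, 0.6, -1.4]
width: 0.0551
gripper_force: 30.0
```

```bash
python3 go.py .4491 -.2592 .072 .2155
```

```text
t 42.95 pos [ 0.299  -0.4003  0.0824] yaw 0.2151 tilt 0.0009 F [ 0.6  0.6 -1.4] w 0.0551
turn -0.0004 shift now-axes [-0.1768  0.1058  0.0104] shift after turn [-0.1768  0.1057  0.0104]
```

Call:
step_arm(motion=[[-0.03,0.018,0,0],[-0.04,0.024,0,0],[-0.04,0.024,0,0],[-0.04,0.024,0,0],[-0.0268,0.0158,0,0],[0,0,0.01,0],[0,0,0,0],[0,0,0,0]])

```text
time_s: 43.95
position: [0.4484, -0.2596, 0.0716]
tool_rot: [0.335, -3.123, -0.0]
wrist_force: [-0.5, -0.5, -1.2]
width: 0.0555
gripper_force: 30.0
```

```bash
python3 go.py .4491 -.2592 .055 .2155; python3 - <<'E'
from h import *
a=arm.capture("side")[:,:,::-1].copy();cv2.imwrite("pics/s11.png",a)
o=arm.get_obs()["position"]
V=np.array([(55,-28,4),(55,28,4),(-55,28,4),(-55,-28,4)])/1000
q=proj("side",tagpts(o[0],o[1],o[2]+.0224,.2155,0,V));print(q.round(1).tolist())
g=cv2.GaussianBlur(crop(a,295,105,370,180,6),(0,0),3)[:,:,2].astype(float)
for v in(145,147,149,151,152):
    d=np.gradient(g[int((v-105+.5)*6)]);L=slice(96,162);R=slice(300,390);l=L.start+np.argmin(d[L]);r=R.start+np.argmax(d[R])
    pl=np.interp(v,[q[0,1],q[1,1]],[q[0,0],q[1,0]]);pr=np.interp(v,[q[3,1],q[2,1]],[q[3,0],q[2,0]])
    print(v,round((l+.5)/6-.5+295,1),pl.round(1),round((r+.5)/6-.5+295,1),pr.round(1))
E
```

```text
t 43.95 pos [ 0.4484 -0.2596  0.0716] yaw 0.2138 tilt 0.0004 F [-0.5 -0.5 -1.2] w 0.0555
turn -0.0017 shift now-axes [-0.0008  0.0002  0.0166] shift after turn [-0.0008  0.0002  0.0166]
[[315.0, 142.4], [318.6, 154.4], [354.7, 149.7], [350.1, 138.0]]
145 315.4 315.8 351.9 352.9
147 315.9 316.4 352.6 353.7
149 316.4 317.0 353.9 354.5
151 316.9 317.6 354.6 354.7
152 317.2 317.9 353.9 354.7
```

Call:
step_arm(motion=[[0,0,0.005,0],[0,0,0.006,0],[0,0,0.004,0],[0,0,0.002,0],[0,0,0.002,0],[0,0,0.001,0],[0,0,0.001,0],[0,0,0,0]])

```text
time_s: 45.0
position: [0.449, -0.259, 0.0506]
tool_rot: [-0.338, 3.123, -0.0]
wrist_force: [-0.1, 0.5, -1.1]
width: 0.0554
gripper_force: 30.0
```

Call:
step_arm(motion=[[0,0,0.001,0],[0,0,0.001,0],[0,0,0.001,0],[0,0,0,0],[0,0,0,0],[0,0,0,0],[0,0,0,0],[0,0,0,0]])

```text
time_s: 46.0
position: [0.449, -0.259, 0.0477]
tool_rot: [-0.338, 3.123, -0.0]
wrist_force: [-0.2, -0.2, -2.1]
width: 0.0554
gripper_force: 30.0
```

```bash
python3 st.py
```

```text
{'time_s': 46.0, 'width': 0.055, 'position': [0.449, -0.259, 0.048], 'wrist_force': [-0.201, -0.218, -2.115], 'wrist_torque': [0.053, -0.038, 0.005]}
```

Call:
step_arm(motion=[[0,-0.0003,0.0015,0],[0,0,0.0015,0],[0,0,0.0015,0],[0,0,0.0015,0],[0,0,0.0015,0],[0,0,0.0015,0],[0,0,0.001,0],[0,0,0,0]], grip_force=14)

```text
time_s: 47.0
position: [0.449, -0.2593, 0.0376]
tool_rot: [0.338, -3.123, -0.0]
wrist_force: [-0.0, -0.3, -1.0]
width: 0.0556
gripper_force: 14.0
```

Call:
step_arm(motion=[[0,0,0.001,0],[0,0,0.001,0],[0,0,0.001,0],[0,0,0.001,0],[0,0,0,0],[0,0,0,0],[0,0,0,0],[0,0,0,0]])

```text
time_s: 48.0
position: [0.4491, -0.2593, 0.0337]
tool_rot: [-0.338, 3.123, -0.0]
wrist_force: [0.3, 0.6, 0.4]
width: 0.0556
gripper_force: 14.0
```

```bash
python3 st.py
```

```text
{'time_s': 48.0, 'width': 0.056, 'position': [0.449, -0.259, 0.034], 'wrist_force': [0.343, 0.555, 0.43], 'wrist_torque': [0.092, 0.013, -0.05]}
```

Call:
step_arm(motion=[[0,0,0.001,0],[0,0,0,0],[0,0,0.001,0],[0,0,0,0],[0,0,0,0],[0,0,0,0],[0,0,0,0],[0,0,0,0]])

```text
time_s: 49.0
position: [0.4493, -0.2593, 0.0328]
tool_rot: [-0.338, 3.123, -0.0]
wrist_force: [-4.5, 4.1, 14.5]
width: 0.0558
gripper_force: 14.0
```

```bash
python3 st.py
```

```text
{'time_s': 49.0, 'width': 0.056, 'position': [0.449, -0.259, 0.033], 'wrist_force': [-4.521, 4.061, 14.518], 'wrist_torque': [0.97, 0.907, 0.034]}
```

Call:
step_arm(motion=[[0,0,-0.001,0],[0,0,0,0],[0,0,0,0],[0,0,0,0],[0,0,0,0],[0,0,0,0],[0,0,0,0],[0,0,0,0]], grip_force=4)

```text
time_s: 50.0
position: [0.4491, -0.2594, 0.0327]
tool_rot: [-0.338, 3.123, -0.0]
wrist_force: [-0.5, 1.6, 3.3]
width: 0.056
gripper_force: 4.0
```

Call:
step_arm(motion=[[0,0,0,0],[0,0,0,0],[0,0,0,0],[0,0,-0.01,0],[0,0,-0.03,0],[0,0,-0.05,0],[0,0,-0.05,0],[0,0,-0.05,0]], claw=0.5)

```text
time_s: 51.0
position: [0.4488, -0.2591, 0.2251]
tool_rot: [-0.338, 3.123, -0.001]
wrist_force: [1.0, -0.4, 0.2]
width: 0.0696
gripper_force: 0.0
```

Call:
step_arm(motion=[[0,0.05,0,0],[0,0.06,0,0],[0,0.06,0,0],[0,0.06,0,0],[0,0.06,0,0],[0,0.06,0,0],[0,0,0,0],[0,0,0,0]])

```text
time_s: 52.0
position: [0.3742, 0.0824, 0.2231]
tool_rot: [-0.339, 3.123, -0.0]
wrist_force: [-0.2, -0.3, -0.8]
width: 0.0698
gripper_force: 0.0
```

```bash
python3 st.py; python3 - <<'E'
from h import *
t=arm.capture("top")[:,:,::-1].copy();cv2.imwrite("pics/t12.png",t);a=arm.capture("side")[:,:,::-1].copy();cv2.imwrite("pics/s12.png",a)
V=np.array([(55,-28,0),(55,28,0),(-55,28,0),(-55,-28,0)])/1000
for z in(.0415,.0495,.0575):
    print(z,"side",proj("side",tagpts(.4493,-.256,z,.2155,0,V)).round(1).tolist(),"top",proj("top",tagpts(.4486,-.2586,z,.2155,0,V)).round(1).tolist())
g=cv2.GaussianBlur(crop(t,365,195,425,260,6),(0,0),2.5)[:,:,2].astype(float)
for v in(222,228,234,238):
    d=np.gradient(g[int((v-195+.5)*6)]);L=slice(72,150);R=slice(204,276);print("top",v,[round((S.start+f(d[S])+.5)/6-.5+365,1) for S,f in((L,np.argmin),(R,np.argmax))])
for im,n in((t,"top"),(a,"side")):
    q={"top":(374,200,416,256),"side":(308,142,364,176)}[n]
    print(n);print("\n".join(" ".join("%3d"%v for v in r[q[0]:q[2]:2]) for r in im[q[1]:q[3]:2,:,2]))
s0=cv2.imread("pics/side0.png");t0=cv2.imread("pics/top0.png")
print("short/others diff",[int((cv2.absdiff(a,s0).max(2)[y0:y1,x0:x1]>40).sum()) for x0,y0,x1,y1 in((240,238,275,272),(325,195,366,220),(328,238,384,262),(352,282,380,316),(368,310,412,368))])
E
```

```text
{'time_s': 52.0, 'width': 0.07, 'position': [0.374, 0.082, 0.223], 'wrist_force': [-0.15, -0.255, -0.78], 'wrist_torque': [0.021, 0.004, 0.024]}
0.0415 side [[314.8, 157.2], [318.3, 169.2], [353.3, 164.5], [348.8, 152.7]] top [[398.3, 208.0], [379.9, 212.3], [389.5, 248.8], [408.1, 244.4]]
0.0495 side [[314.8, 155.3], [318.3, 167.3], [353.4, 162.6], [348.9, 150.8]] top [[398.8, 207.6], [380.3, 211.8], [390.0, 248.5], [408.7, 244.1]]
0.0575 side [[314.8, 153.3], [318.3, 165.4], [353.6, 160.6], [349.1, 148.9]] top [[399.4, 207.1], [380.8, 211.4], [390.5, 248.3], [409.4, 243.9]]
top 222 [np.float64(381.6), np.float64(407.4)]
top 228 [np.float64(382.9), np.float64(404.8)]
top 234 [np.float64(384.6), np.float64(406.4)]
top 238 [np.float64(385.2), np.float64(409.4)]
top
146 146 146 146 145 145 154 158 155 148 149 155 154 154 153 152 153 152 151 152 151
151 150 147 146 144 140 141 141 137 136 135 140 145 148 148 148 148 147 147 146 145
145 145 144 144 144 143 143 143 141 149 146 173 213 208 155 156 156 155 154 155 155
144 145 143 142 145 156 151 184 190 175 152 205 232 230 157 153 155 156 1
[... 3271 characters left out ...]
 219 158 137  93 108 136 125  94  92  91  89  89  88  87  83  86  85  82  98 133  83 147 197 179 164 105
164 155 220 201 138  85  89 119 108  88  88  88  87  85  85  83  83  85  83  83  99 132  90 186 227 177 171 110
165 153 216 218 140  81  88 120 106  87  86  87  85  85  86  84  85  85  84  90 101 132 125 230 237 199 174 149
165 160 197 213 145  93  89 120 105  87  88  89  89  93  92 105 116 129 145 164 143 162 221 231 230 206 172 155
167 165 165 222 202 147  95 121 112 120 140 150 162 178 195 200 202 204 211 212 209 220 228 217 176 146 154 126
168 169 155 215 219 201 181 161 164 201 210 213 214 214 214 219 219 214 218 221 211 189 180 141 121 119 112 106
short/others diff [0, 76, 49, 0, 0]
```

The measured edges agree with a level stack between the pins, to within about 1 mm after allowing for a camera bias. The top face is at about 57 mm, and the short tag shows no change. I'll hand in.

```bash
python3 -c "
from rig import arm
print(arm.sign_off())"
```

```text
the job is handed in; nothing more can be done
None
```

I stacked both long tags face up on the pile between the pins, left the short tag hanging, and handed the job in at about 52 s; the rig gave no verdict, but my last camera measurements showed the stack level and within about 1 mm of the pile.

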